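# Balance test of a contact grill's sprung lid

## Task

The contact grill on the repair bench has new lid springs and I want to check their balance. Turn its thermostat knob fully anticlockwise to the off stop first; then lift the lid by its handle to about 6 degrees past the balance point, pause there a moment, ease it back down and hold it still by the handle about 10 degrees below the balance point so that I can get at the spring adjusters: finish while still holding it there. Move the lid gently, never letting it spring wide open or drop, and leave the other things on the bench where they are.

Things in the scene. Friction and masses are not known exactly. Their poses are not given: they have to be found in the camera images.
- grill: Contact grill fixed to the bench: black base 340 wide (y), 390 deep (x), 142 high with its steel lid shut. Origin: on the bench under the base; x runs from front (robot side) to back, z up. The lid's hinge axis is parallel to y, 130 behind the origin (x) and 100 above the bench. In front a steel-faced console, 115 deep, slopes down to the front at 17.8 degrees, from 74 to 37 high.
- handle: Lid handle: round black bar, 20 mm diameter, 110 mm long (own y), origin at its centre, rigid with the lid; own axes as the grill's when shut. Shut, it is 280 mm in front of the hinge axis and 12 mm above it, 112 mm over the bench; free of the lid by 35 mm, of the console below by 40 mm. Arms carry its ends: pinch it mid-length from above. It can turn between fingers that stay upright.
- lid (a joint): Lid angle, rad: 0 shut (at the start), grows as the front rises about the hinge; stop at 1.5. Balance point of lid and springs: 0.75 rad (43 degrees). Let go below it, the lid falls shut; above it, it springs open. At the handle that takes 2.6 N near shut, 1.1 N at 10 degrees below balance, 0.5 N at 4 degrees past it, 5.6 N near open. The hinge hardly rubs.
- thermostat_grip (a point): Grip point of the thermostat knob on its axis, 37 mm above the console's face, 125 mm right of the console's middle. Black bar grip 42 long (point x), 14 wide (point y), 32 high, its top 7 mm above this point, on a disc of 44 mm diameter; white mark on top towards point -x. Its z: the axis, out of the console, tilted from upright 17.8 degrees to the front. The point turns with the knob.
- thermostat (a joint): Knob angle, rad: 0 at the off stop, fully anticlockwise seen from above (white mark then points to the front, the grill's -x); grows clockwise, up to 4.5. Starts at 0.6 to 1.5. Turns with 0.04 N m of friction and stays where it is left.
- drip_tray: Bystander: loose open aluminium tray, 160 x 90 x 25 mm, left of the grill; origin at the centre of its underside.
- parts_dish: Bystander: loose steel bowl, 100 mm across, 35 mm high, left of the grill's front corner; origin at the centre of its underside.
- screwdriver: Bystander: loose black-handled screwdriver, 200 mm long, 26 mm thick, lying at the right of the grill's front corner; origin under its middle.
- spray_can: Bystander: loose plain aluminium can, 52 mm across, 150 mm high, standing right of the grill; origin at the centre of its underside.

How it is judged (in metres and radians):
On the way, in this order (a step that is already met when the one before it is completed fails the run):
1. the thermostat knob is turned fully anticlockwise to its off stop, with the lid still shut (value of joint thermostat below 0.08 rad and value of joint lid below 0.05 rad), for 0.2 s.
2. the lid is lifted past its balance point, held by its handle (value of joint lid above 0.79 rad and contact force between the fingers and handle above 0.2 N), for 0.2 s.
At the end, for the whole second after the job is handed in: The fingers hold the handle (contact force over 0.2 N) and keep the lid still (under 0.05 rad/s) at 0.47 to 0.68 rad, that is 4 to 16 degrees below the balance point of 0.75 rad; the thermostat is at its off stop (under 0.1 rad); tray, dish, screwdriver and can are within 20 mm of where they stood (value of joint lid between 0.47 and 0.68 rad and velocity of joint lid between -0.05 and 0.05 rad/s and contact force between the fingers and handle above 0.2 N and value of joint thermostat below 0.1 rad and distance of each of drip_tray, parts_dish, screwdriver, spray_can from where it was at the start of the episode below 0.02 m); the arm keeps its last pose, push and grip.
It fails at once if the lid is flung wide open (beyond 1.1 rad) (value of joint lid above 1.1 rad).
It fails at once if the lid is moved roughly or swings free (faster than 1.2 rad/s) (velocity of joint lid above 1.2 rad/s or velocity of joint lid below -1.2 rad/s).
It fails at once if a bystander is shoved or knocked over (distance of any of drip_tray, parts_dish, screwdriver, spray_can from where it was at the start of the episode above 0.03 m).
It also fails if it takes over 54 s, if anything falls off the work surface, if the arm or the gripper's body presses on something with over 40 N, if the wrist force passes 120 N, or if a joint passes its speed limit or range.

## Robot

A 6-joint arm with a two-finger parallel gripper is mounted at the origin on the work surface. World frame = base frame: x ahead of the robot, y to its left, z up, the work surface at z = 0. Lengths are in m, angles in degrees, forces in N, time in s.
With the tool pointing down it reaches from about 0.275 to 0.825 m from the base axis. Payload 4.9 kg.
Tool frame: the origin (TCP) lies on the centre line of the jaws, within the pads' length; the fingertips stand 8 mm ahead of it and the grasp point (between the pads) lies 11 mm behind it; z points along the fingers, y is the line along which they close (so a half turn about z gives the same grasp; the last joint's range is limited). The gripper opens to 85 mm and grips with 20 to 120 N. Pads are 22 mm wide; open, the fingers measure 114 mm over their backs; the gripper's body (76 mm by 85 mm) begins 54 mm behind the grasp point. The pads swing forward as they close: fully open they stand 13 mm farther back than shut.
Start: joints at [68.686, 18.69, -11.035, 60.275, 0, 82.311], TCP at [0.13, 0.535, 0.239] pointing down, gripper open.
Joint ranges: [-152.03, 152.03], [-55.5, 102.48], [-74.3, 77.21], [-110.64, 120.58], [-84.22, 78.4], [-180, 180]. Speed limits (degrees/s): [147.25, 147.25, 180, 180, 180, 180].

## Interface

Orientations are given as a 3x3 rotation matrix whose columns are the frame's x, y, z axes.
In Python, from cell import ctrl, optics gives the robot as it stands. The module is installed in compiled form; this text tells all that it offers.
- The arm moves only by the tool step_arm, never from a script. Its argument "increments" is text: rows parted by semicolons, each of 7 numbers parted by spaces: the shift along the tool's x, y, z scaled (see below), then the turn, a rotation vector about the tool's x, y, z scaled (see below), then the closure, from 0 (fully open) to 1 (shut). A call has 1 to 20 rows; each row shifts and turns the commanded pose from where the row before left it, along the tool's axes as they then stand; what a row does not reach is not made up. The controller multiplies each number of a shift by 40 mm and each number of a turn by 0.1 rad. A row lasts 1/10 s, in which the tool goes at most 50 mm and 8.59 degrees, less where a joint would pass 70% of its speed; a pose out of reach is approached as far as the arm can. A call with a number of a shift or a turn outside -1 to 1 is refused whole. A call with a gripper value outside its range is refused whole. The fingers move at their own pace and stop on an object; the grip force is fixed at half the most. Time passes only in rows, so rows that do not move let the fingers close. It gives the time, the measured TCP pose, the force, the opening and the grip force at its end, in the units of the state.
- ctrl.state(): the state, without advancing time (a new reading comes with each control period).
- optics.capture(name): name is "scene" or "top" or "wrist"; returns the picture (480x640x3 uint8, red, green, blue); there is no depth.
- optics.calibration(name): a dict with "K" (3x3 intrinsics, pixels), "extrinsics" (4x4, takes a point from camera to world coordinates). Camera axes: x right, y up, looking along -z (the intrinsics and any distortion apply to the point x, -y, -z); pixel columns grow to the right and rows downward; lengths in m; the calibration is good to about 2 mm. A picture is of the moment at which its call begins: read the wrist's pose just before it. calibration takes no time and is no camera call; for the wrist camera it gives the pose at the moment of the call.
- ctrl.close_job(): hands the job in; it is judged then, once.
The state is a dict: "time_s": time; "q": joint angles; "qd": joint speeds; "effort": joint torques, N m; "position": TCP position; "ee_rot": TCP orientation; "wrist_force": force on the tool from outside, world axes, zero at the start; "torque": the same for the moment, N m; "grip_width": finger opening in m; "gripper_force": force on a finger pad.
Only numpy, scipy, OpenCV 4.12 (cv2) and the standard library are available. Lean on these libraries where they do the work, as an engineer would, in place of code of your own. Each camera call takes 0.05 s, during which the arm holds its last target. There are 200 camera calls.

## Working session

There is one attempt and no reset: what is moved stays moved. The work goes in short steps, Python scripts to look and compute and a tool call to move; the robot and the scene stay as the last step left them, time stands still between calls to the robot, and variables do not carry over. Pictures are saved under pics/ and viewed, at most 10 in all, crops included, and the job is handed in when it is done.

Besides the shell and the picture viewer there is one more tool, called as name(argument=value, ...) on one line, values as JSON. step_arm: Moves the arm, as the interface text tells. Shifts and turns lie within -1 to 1; 1 stands for 40 mm of shift or 0.1 rad of turn. Its arguments: {"type":"object","properties":{"increments":{"type":"string"}},"required":["increments"]}

```bash
mkdir -p pics; python3 - <<'E'
from cell import ctrl, optics
import cv2,numpy as np
np.set_printoptions(precision=4,suppress=True)
for n in("scene","top"):
    cv2.imwrite(f"pics/{n}0.png",optics.capture(n)[:,:,::-1])
    c=optics.calibration(n);print(n,c)
s=ctrl.state();print(s['time_s'],s['position'],s['ee_rot'],s['grip_width'])
E
```

```text
scene {'K': array([[560.0858,   0.    , 323.2569],
       [  0.    , 560.0858, 240.1345],
       [  0.    ,   0.    ,   1.    ]]), 'extrinsics': array([[ 0.8195, -0.4293,  0.3797,  1.0584],
       [ 0.573 ,  0.625 , -0.5301, -0.7083],
       [-0.0098,  0.652 ,  0.7582,  1.1074],
       [ 0.    ,  0.    ,  0.    ,  1.    ]])}
top {'K': array([[585.55  ,   0.    , 320.6384],
       [  0.    , 585.55  , 244.091 ],
       [  0.    ,   0.    ,   1.    ]]), 'extrinsics': array([[-0.0532,  0.9713, -0.232 ,  0.2694],
       [-0.9986, -0.0513,  0.0142,  0.0056],
       [ 0.0019,  0.2324,  0.9726,  1.4042],
       [ 0.    ,  0.    ,  0.    ,  1.    ]])}
0.1 [0.1293 0.5341 0.2386] [[-0.9719  0.2355 -0.0006]
 [ 0.2355  0.9719 -0.0014]
 [ 0.0002 -0.0015 -1.    ]] 0.08546209932294882
```

View pics/scene0.png

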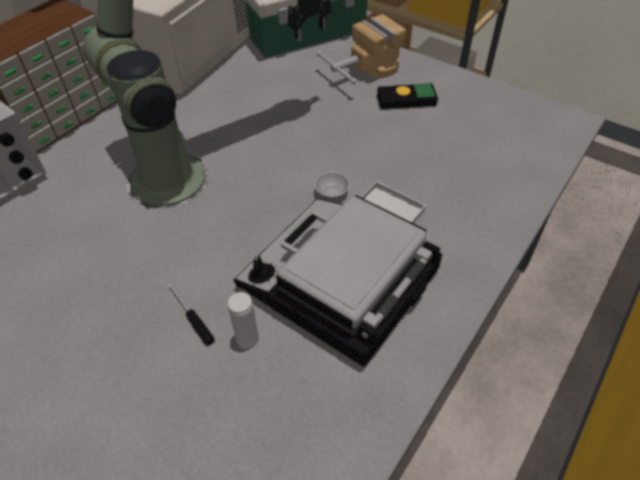

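View pics/top0.png

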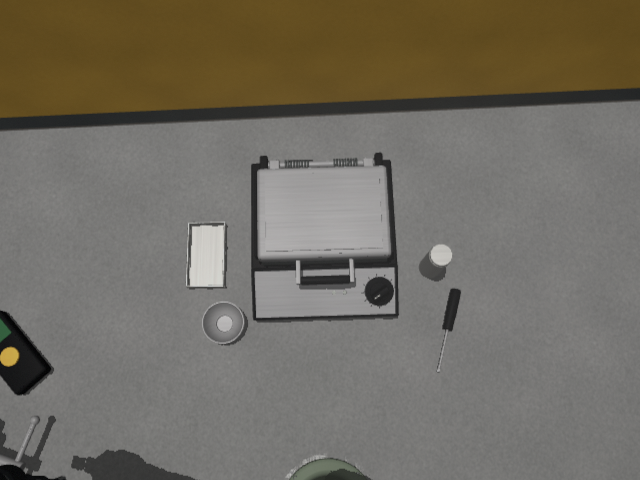

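The top view shows the grill with front corners near (253,319) and (398,319), handle near (327,278) and knob near (379,291). In the scene view the knob is near (262,268) and the handle near (300,233). Next I'll segment the dark parts and triangulate.

```bash
cat > h.py <<'E'
import cv2,numpy as np
from cell import ctrl, optics
np.set_printoptions(precision=4,suppress=True)
def ray(cal,u,v):
    K,E=cal['K'],np.array(cal['extrinsics'])
    d=np.linalg.inv(K)@[u,v,1]; d=E[:3,:3]@[d[0],-d[1],-d[2]]
    return E[:3,3],d/np.linalg.norm(d)
def onz(cal,u,v,z):
    o,d=ray(cal,u,v); return o+d*(z-o[2])/d[2]
def tri(rs):
    A=[np.eye(3)-np.outer(d,d) for o,d in rs]
    return np.linalg.solve(sum(A),sum(a@o for a,(o,d) in zip(A,rs)))
def proj(cal,p):
    E=np.array(cal['extrinsics']); q=E[:3,:3].T@(np.array(p)-E[:3,3]); q=cal['K']@[q[0],-q[1],-q[2]]
    return q[:2]/q[2]
E
python3 - <<'E'
from h import *
t=cv2.imread('pics/top0.png');s=cv2.imread('pics/scene0.png')
a=cv2.resize(t[250:330,245:405],None,fx=5,fy=5,interpolation=cv2.INTER_CUBIC)
b=cv2.resize(s[190:300,225:385],None,fx=5,fy=5,interpolation=cv2.INTER_CUBIC)[:,:800]
cv2.imwrite('pics/c1.png',a);cv2.imwrite('pics/c2.png',b)
c=optics.calibration('top')
for u,v in((253,319),(398,319)):print(onz(c,u,v,.037))
print(onz(c,327,278,.112),onz(c,379,291,.09))
E
```

```text
[0.4247 0.1525 0.037 ]
[ 0.4068 -0.1848  0.037 ]
[ 0.4989 -0.0233  0.112 ] [ 0.4668 -0.1397  0.09  ]
```

View pics/c1.png

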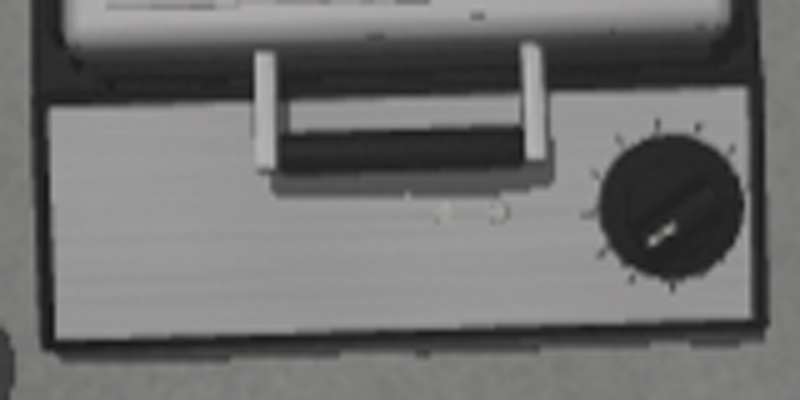

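View pics/c2.png

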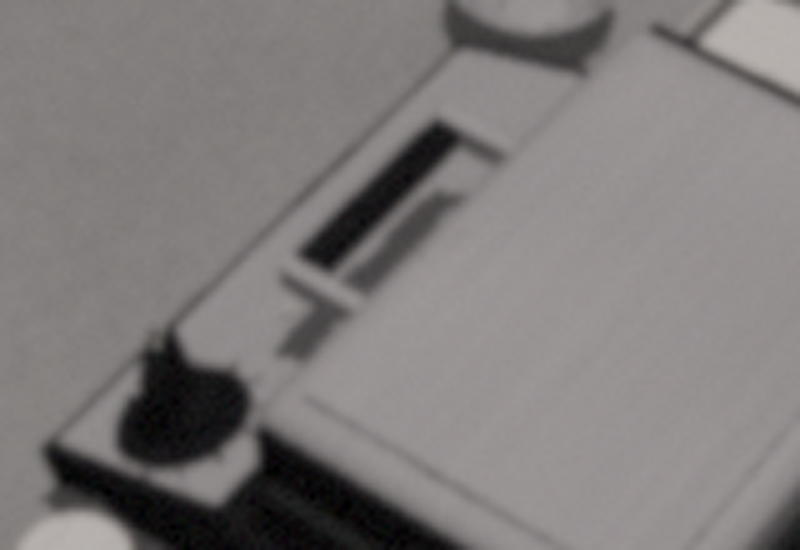

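Crops: handle ends in top crop (278,153)/(524,146); in scene crop (450,130)/(313,261). The knob disc is centred at top crop (671,206), scene crop (183,415), and the white mark at (661,235) points to the front and a little left.

```bash
python3 - <<'E'
from h import *
ct,cs=optics.calibration('top'),optics.calibration('scene')
T=lambda u,v:(u/5-.4+245,v/5-.4+250)
S=lambda u,v:(u/5-.4+225,v/5-.4+190)
def two(a,b): 
    p=tri([ray(ct,*T(*a)),ray(cs,*S(*b))]); print(p, proj(ct,p)-T(*a),proj(cs,p)-S(*b)); return p
L=two((278,153),(450,130));R=two((524,146),(313,261))
H=(L+R)/2;d=L-R;print('handle',H,'len',np.linalg.norm(d),'yaw',np.degrees(np.arctan2(-d[0],d[1])))
k=two((671,206),(183,415))
# front edge steel corners and rear edge of console
for p,z in(((55,340),.037),((752,321),.037),((48,107),.074),((750,87),.074)):print(onz(ct,*T(*p),z))
# dark blob of the knob disc
g=cv2.cvtColor(cv2.imread('pics/top0.png'),cv2.COLOR_BGR2GRAY)[274:308,360:396]
m=(g<75).astype('uint8');n,l,st,c=cv2.connectedComponentsWithStats(m)
for i in range(1,n):
    if st[i,4]>50:print('blob',st[i],c[i]+[360,274])
# bar direction: mark and far end at grip top height
for p in((661,235),(650,242),(712,190)):print(onz(ct,*T(*p),.09))
E
```

```text
[0.4977 0.0377 0.1141] [-0.4318 -0.3914] [-0.5204  0.1251]
[ 0.4952 -0.0708  0.1188] [-0.9563 -0.8219] [-1.1818  0.2471]
handle [ 0.4965 -0.0166  0.1164] len 0.10863966850512254 yaw -1.278242950623946
[ 0.4718 -0.1422  0.0615] [-0.1068 -0.0862] [-0.1326  0.0256]
[0.4276 0.1464 0.037 ]
[ 0.4192 -0.1788  0.037 ]
[0.5309 0.1428 0.074 ]
[ 0.5232 -0.1818  0.074 ]
blob [  5   3  29  29 638] [378.8746 290.8182]
[ 0.4543 -0.1338  0.09  ]
[ 0.4514 -0.1286  0.09  ]
[ 0.4736 -0.1585  0.09  ]
```

```bash
cat >> h.py <<'E'
from scipy.spatial.transform import Rotation as Ro
yaw=np.radians(-1.4); G=Ro.from_euler('z',yaw).as_matrix()
n=G@[-np.sin(np.radians(17.8)),0,np.cos(np.radians(17.8))]
def toolR(z,ydir):
    z=z/np.linalg.norm(z); y=np.array(ydir,float); y-=z*(y@z); y/=np.linalg.norm(y)
    return np.c_[np.cross(y,z),y,z]
def plan(R,p):
    "turn first (own axes, units of .1 rad), then shift (new axes, units of 40mm)"
    s=ctrl.state(); R0=np.array(s['ee_rot']); p0=np.array(s['position'])
    print('t',s['time_s'],'p',p0,'w',s['grip_width'],'F',s['wrist_force'])
    print('turn/.1',Ro.from_matrix(R0.T@R).as_rotvec()/.1,'shift/40mm',R.T@(np.array(p)-p0)/.04)
def knobR(th): # th knob angle: bar mark at -x turned clockwise by th
    return toolR(-n, G@[np.sin(th),np.cos(th),0])
E
python3 - <<'E'
from h import *
plan(knobR(.9),np.array([.463,-.1425,.088])+.11*n)
E
```

```text
t 0.1 p [0.1293 0.5341 0.2386] w 0.08546209932294882 F [-0.2975 -0.839  -0.4816]
turn/.1 [-1.6544 -2.7034  6.5746] shift/40mm [-17.4311  -5.1781   3.5099]
```

step_arm(increments="0 0 0 -.207 -.338 .822 0; 0 0 0 -.207 -.338 .822 0; 0 0 0 -.207 -.338 .822 0; 0 0 0 -.207 -.338 .822 0; 0 0 0 -.207 -.338 .822 0; 0 0 0 -.207 -.338 .822 0; 0 0 0 -.207 -.338 .822 0; 0 0 0 -.207 -.338 .822 0")

```text
time_s: 0.9
position: [0.1294, 0.5342, 0.239]
ee_rot: [[-0.588, 0.748, 0.308], [0.785, 0.619, -0.007], [-0.196, 0.237, -0.952]]
wrist_force: [-0.3, -0.4, -0.2]
grip_width: 0.0856
gripper_force: 0.0
```

step_arm(increments="-.87 -.26 .175 0 0 0 .2; -.87 -.26 .175 0 0 0 .2; -.87 -.26 .175 0 0 0 .2; -.87 -.26 .175 0 0 0 .2; -.87 -.26 .175 0 0 0 .2; -.87 -.26 .175 0 0 0 .2; -.87 -.26 .175 0 0 0 .2; -.87 -.26 .175 0 0 0 .2; -.87 -.26 .175 0 0 0 .2; -.87 -.26 .175 0 0 0 .2; -.87 -.26 .175 0 0 0 .2; -.87 -.26 .175 0 0 0 .2; -.87 -.26 .175 0 0 0 .2; -.87 -.26 .175 0 0 0 .2; -.87 -.26 .175 0 0 0 .2; -.87 -.26 .175 0 0 0 .2; -.87 -.26 .175 0 0 0 .2; -.87 -.26 .175 0 0 0 .2; -.87 -.26 .175 0 0 0 .2; -.87 -.26 .175 0 0 0 .2")

```text
time_s: 2.9
position: [0.428, -0.1423, 0.1922]
ee_rot: [[-0.59, 0.747, 0.306], [0.784, 0.621, -0.006], [-0.194, 0.236, -0.952]]
wrist_force: [0.5, 0.8, 0.6]
grip_width: 0.0686
gripper_force: 0.0
```

```bash
python3 - <<'E'
from h import *
plan(knobR(.9),np.array([.463,-.1425,.088])+.11*n)
c=optics.calibration('wrist');im=optics.capture('wrist')
cv2.imwrite('pics/w1.png',im[:,:,::-1]);np.savez('pics/w1.npz',**c)
print(c); print(proj(c,[.463,-.1425,.088]),proj(c,[.4965,-.0166,.1164]))
E
```

```text
t 2.9 p [ 0.428  -0.1423  0.1922] w 0.06855651956696561 F [0.4696 0.825  0.5691]
turn/.1 [ 0.0119 -0.0094 -0.0162] shift/40mm [-0.0105  0.0397 -0.0033]
{'K': array([[426.2631,   0.    , 318.1666],
       [  0.    , 426.2631, 241.1613],
       [  0.    ,   0.    ,   1.    ]]), 'extrinsics': array([[ 0.7472, -0.4834, -0.4561,  0.3455],
       [ 0.6212,  0.752 ,  0.2205, -0.0879],
       [ 0.2364, -0.448 ,  0.8622,  0.3079],
       [ 0.    ,  0.    ,  0.    ,  1.    ]])}
[321.245  240.0424] [536.4772 111.4331]
```

View pics/w1.png

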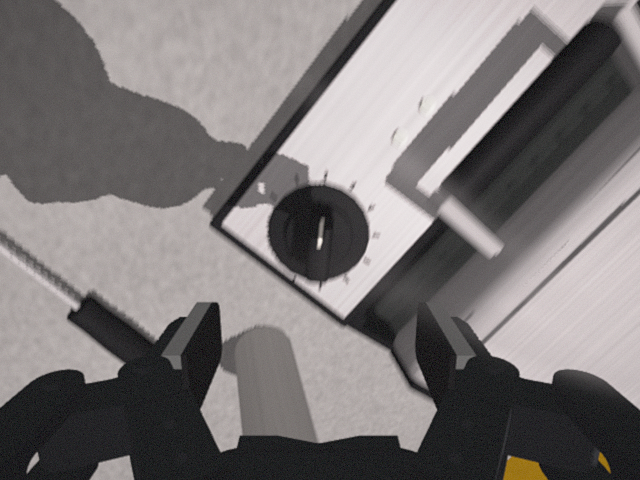

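The wrist view shows the knob disc at about (318,232) with the bar nearly vertical (lined up with the tool), and the handle at upper right. I'll take an enhanced crop for the exact angle.

```bash
python3 - <<'E'
from h import *
im=cv2.imread('pics/w1.png')[172:292,258:388]
im=np.clip(255*(im/255.)**.5*1.3-20,0,255).astype('uint8')
cv2.imwrite('pics/c3.png',cv2.resize(im,None,fx=5,fy=5,interpolation=cv2.INTER_CUBIC))
E
```

```text
(no output)
```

View pics/c3.png

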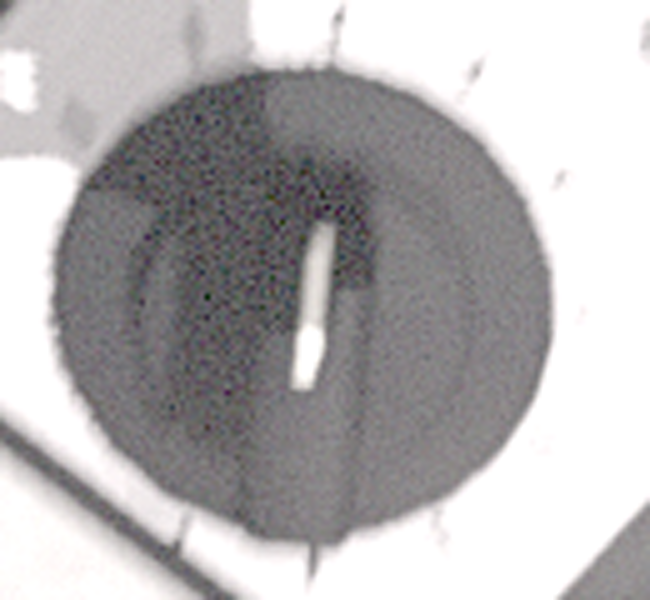

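The mark line runs from crop (325,225) to (302,388); the bar's front end is near (327,160), its back end near (295,540).

```bash
python3 - <<'E'
from h import *
c=np.load('pics/w1.npz'); ct=optics.calibration('top')
W=lambda u,v:(u/5-.4+258,v/5-.4+172)
P0=np.array([.463,-.1425,.088])+.007*n
def onpl(u,v,off=0):
    o,d=ray(c,*W(u,v)); P=P0+off*n; return o+d*((P-o)@n)/(d@n)
a,b=onpl(325,225),onpl(302,388); e,f=onpl(327,160),onpl(295,540)
print(a,b,e,f,(e+f)/2)
for v in(a-b,e-f):
    v=G.T@v; print('knob angle',np.arctan2(v[1]*np.cos(0),-v[0]/np.cos(np.radians(17.8))), np.linalg.norm(v))
# disc centre: ellipse fit, two views
dc=onpl(303,305,-.034); print('disc centre on 10mm plane',dc,'-> grip',dc+.027*n)
D=tri([ray(c,*W(303,305)),ray(ct,378.9,290.8)]);print('tri disc',D,'-> grip',D+.027*n)
# mark centre across two views (tri)
M=tri([ray(c,*W(318,290)),ray(ct,661/5-.4+245,235/5-.4+250)]);print('tri mark',M)
s=ctrl.state();print('tool x,y,z',s['ee_rot'])
E
```

```text
[ 0.452  -0.1295  0.0917] [ 0.4615 -0.1465  0.0949] [ 0.4477 -0.1235  0.0903] [ 0.4721 -0.1619  0.0984] [ 0.4599 -0.1427  0.0944]
knob angle 1.0116072080206506 0.019692791540988033
knob angle 0.9570672218516196 0.04619712245686334
disc centre on 10mm plane [ 0.4714 -0.1458  0.0624] -> grip [ 0.4631 -0.1456  0.0881]
tri disc [ 0.4706 -0.1438  0.0648] -> grip [ 0.4623 -0.1435  0.0905]
tri mark [ 0.4527 -0.1336  0.0999]
tool x,y,z [[-0.5865  0.7489  0.3085]
 [ 0.7849  0.6195 -0.0118]
 [-0.2     0.2352 -0.9511]]
```

```bash
python3 - <<'E'
from h import *
plan(knobR(1.0),np.array([.463,-.144,.089])-.008*n)
E
```

```text
t 2.95 p [ 0.4313 -0.1476  0.193 ] w 0.06822939080058624 F [ 2.6921 -4.14    1.0532]
turn/.1 [-0.0003  0.0535  0.9813] shift/40mm [0.1146 0.0266 2.9177]
```

step_arm(increments="0 0 0 0 0 .49 .45; 0 0 0 0 .05 .49 .45; 0 0 .6 0 0 0 .45; 0 0 .4 0 0 0 .45; 0 0 0 0 0 0 .45; 0 0 0 0 0 0 .45")

```text
time_s: 3.55
position: [0.4396, -0.1404, 0.1542]
ee_rot: [[-0.516, 0.801, 0.302], [0.84, 0.542, -0.001], [-0.165, 0.254, -0.953]]
wrist_force: [0.0, -0.4, 0.2]
grip_width: 0.0469
gripper_force: 0.0
```

```bash
python3 - <<'E'
from h import *
plan(knobR(1.0),np.array([.463,-.144,.089])-.008*n)
E
```

```text
t 3.55 p [ 0.4396 -0.1404  0.1542] w 0.04686928707678158 F [ 0.0291 -0.3679  0.2444]
turn/.1 [ 0.006  -0.0713  0.0287] shift/40mm [-0.0963  0.0067  1.932 ]
```

step_arm(increments="-.1 0 .4 0 -.07 .03 .45; 0 0 .4 0 0 0 .45; 0 0 .4 0 0 0 .45; 0 0 .4 0 0 0 .45; 0 0 .3 0 0 0 .45; 0 0 0 0 0 0 .45; 0 0 0 0 0 0 .45")

```text
time_s: 4.25
position: [0.4657, -0.1448, 0.0834]
ee_rot: [[-0.511, 0.802, 0.308], [0.842, 0.54, -0.008], [-0.172, 0.255, -0.952]]
wrist_force: [-0.4, 0.3, 0.5]
grip_width: 0.0469
gripper_force: 0.0
```

```bash
python3 - <<'E'
from h import *
plan(knobR(1.0),np.array([.463,-.144,.089])-.008*n)
E
```

```text
t 4.25 p [ 0.4657 -0.1448  0.0834] w 0.046862734432997454 F [-0.3905  0.2811  0.5287]
turn/.1 [ 0.0142  0.0153 -0.0001] shift/40mm [ 0.0269 -0.0074  0.0474]
```

step_arm(increments="0 0 0 0 0 0 .7; 0 0 0 0 0 0 .8; 0 0 0 0 0 0 1; 0 0 0 0 0 0 1; 0 0 0 0 0 0 1")

```text
time_s: 4.75
position: [0.4656, -0.1452, 0.0837]
ee_rot: [[-0.511, 0.803, 0.308], [0.842, 0.539, -0.009], [-0.173, 0.255, -0.951]]
wrist_force: [-4.4, -0.4, 7.3]
grip_width: 0.0131
gripper_force: 58.4
```

step_arm(increments="0 0 0 0 0 -.6 1; 0 0 0 0 0 -.6 1; 0 0 0 0 0 -.6 1; 0 0 0 0 0 -.6 1; 0 0 0 0 0 -.6 1; 0 0 0 0 0 -.6 1; 0 0 0 0 0 -.6 1; 0 0 0 0 0 -.6 1; 0 0 0 0 0 -.6 1; 0 0 0 0 0 -.6 1; 0 0 0 0 0 -.6 1; 0 0 0 0 0 -.6 1; 0 0 0 0 0 -.6 1; 0 0 0 0 0 -.6 1; 0 0 0 0 0 -.6 1; 0 0 0 0 0 0 1; 0 0 0 0 0 0 1")

```text
time_s: 6.45
position: [0.4663, -0.1438, 0.0839]
ee_rot: [[-0.946, 0.097, 0.31], [0.1, 0.995, -0.006], [-0.309, 0.026, -0.951]]
wrist_force: [-1.5, 4.4, 8.0]
grip_width: 0.013
gripper_force: 58.5
```

```bash
python3 - <<'E'
from h import *
s=ctrl.state();print(s['torque'],s['q'],s['wrist_force'])
plan(knobR(0),s['position'])
E
```

```text
[0.8386 0.0953 0.3347] [-31.3552  13.5307 -49.6899  11.0599   9.0097 -24.3324] [-1.5017  4.4447  7.9957]
t 6.45 p [ 0.4663 -0.1438  0.0839] w 0.013002729020493256 F [-1.5017  4.4447  7.9957]
turn/.1 [ 0.0224  0.0448 -0.7671] shift/40mm [0. 0. 0.]
```

step_arm(increments="0 0 0 0 0 -.3 1; 0 0 0 0 0 -.3 1; 0 0 0 0 0 -.2 1; 0 0 0 0 0 0 1; 0 0 0 0 0 0 1")

```text
time_s: 6.95
position: [0.4664, -0.1436, 0.084]
ee_rot: [[-0.95, 0.021, 0.31], [0.02, 1.0, -0.005], [-0.31, 0.001, -0.951]]
wrist_force: [-1.5, 4.8, 7.9]
grip_width: 0.0131
gripper_force: 58.5
```

```bash
python3 - <<'E'
from h import *
s=ctrl.state();print(s['torque'],s['torque']@n,s['wrist_force'])
plan(knobR(0),s['position'])
E
```

```text
[0.9307 0.0693 0.1713] -0.12077664829761692 [-1.5104  4.8128  7.9298]
t 6.95 p [ 0.4664 -0.1436  0.084 ] w 0.013100801808890538 F [-1.5104  4.8128  7.9298]
turn/.1 [0.0241 0.0468 0.0283] shift/40mm [0. 0. 0.]
```

step_arm(increments="0 0 0 0 0 -.3 1; 0 0 0 0 0 -.3 1; 0 0 0 0 0 0 1; 0 0 0 0 0 0 1")

```text
time_s: 7.35
position: [0.4668, -0.1437, 0.0842]
ee_rot: [[-0.95, -0.034, 0.311], [-0.037, 0.999, -0.005], [-0.311, -0.016, -0.95]]
wrist_force: [-0.1, 5.8, 7.6]
grip_width: 0.0129
gripper_force: 72.8
```

```bash
python3 - <<'E'
from h import *
s=ctrl.state();print(s['torque'],s['torque']@n,s['wrist_force'])
plan(knobR(0),s['position'])
E
```

```text
[ 1.2976 -0.1907 -0.5392] -0.9113726337784773 [-0.0888  5.7768  7.5914]
t 7.35 p [ 0.4668 -0.1437  0.0842] w 0.012872583707602414 F [-0.0888  5.7768  7.5914]
turn/.1 [0.0265 0.0576 0.6061] shift/40mm [0. 0. 0.]
```

step_arm(increments="0 0 0 0 0 .3 1; 0 0 0 0 0 0 .45; 0 0 0 0 0 0 .45; 0 0 0 0 0 0 .45; 0 0 -.3 0 0 0 .45; 0 0 -.5 0 0 0 .45; 0 0 -.8 0 0 0 .45; 0 0 -.9 0 0 0 .45; 0 0 -.9 0 0 0 .45; 0 0 -.3 0 0 0 .45; 0 0 0 0 0 0 .45; 0 0 0 0 0 0 .45")

```text
time_s: 8.55
position: [0.4199, -0.1436, 0.2232]
ee_rot: [[-0.952, -0.006, 0.307], [-0.009, 1.0, -0.008], [-0.307, -0.01, -0.952]]
wrist_force: [1.0, -0.1, 0.8]
grip_width: 0.0467
gripper_force: 0.0
```

```bash
python3 - <<'E'
from h import *
plan(toolR(np.array([0,0,-1.]),G[:,0]),np.array([.4965,-.0166,.24]))
c=optics.calibration('wrist');im=optics.capture('wrist');np.savez('pics/w2.npz',**c)
g=cv2.imwrite('pics/w2.png',im[:,:,::-1])
E
```

```text
t 8.55 p [ 0.4199 -0.1436  0.2232] w 0.04671352249709369 F [ 0.9887 -0.0737  0.8399]
turn/.1 [ 2.4174  2.5062 15.887 ] shift/40mm [ 3.2209  1.8367 -0.4197]
```

View pics/w2.png

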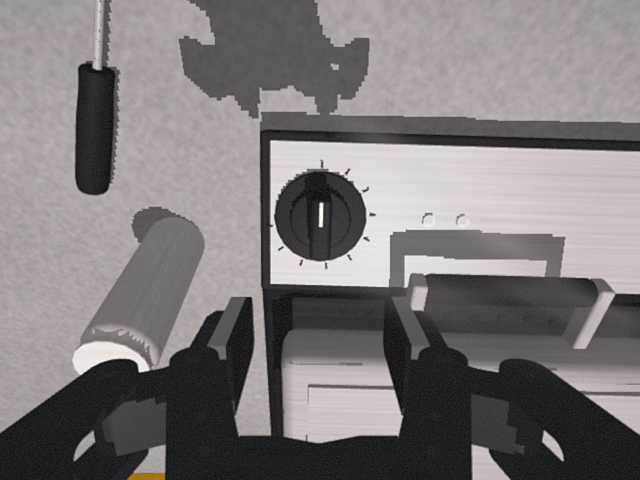

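The white mark at (321,200–228) points straight at the front edge, so the knob is at its stop. The handle bar runs from about (425,291) to (597,294).

```bash
python3 - <<'E'
from h import *
c=np.load('pics/w2.npz'); ct=optics.calibration('top'); cs=optics.calibration('scene')
T=lambda u,v:(u/5-.4+245,v/5-.4+250)
S=lambda u,v:(u/5-.4+225,v/5-.4+190)
R=tri([ray(c,425,291),ray(ct,*T(524,146)),ray(cs,*S(313,261))]);L=tri([ray(c,597,294),ray(ct,*T(278,153)),ray(cs,*S(450,130))])
print(L,R,(L+R)/2, np.linalg.norm(L-R))
for p,(u,v) in((R,(425,291)),(L,(597,294))):print(proj(c,p)-(u,v))
# bar edges by intensity profile in columns
g=cv2.cvtColor(cv2.imread('pics/w2.png'),cv2.COLOR_BGR2GRAY)
for u in(480,520,560):print(u,g[266:322:2,u])
E
```

```text
[0.4973 0.0383 0.1141] [ 0.4951 -0.0721  0.117 ] [ 0.4962 -0.0169  0.1156] 0.11042070774226033
[4.4932 1.6101]
[-2.0436  0.3422]
480 [212 211 213 213 187  40  46  54  52  53  57  59  56  59  59  55  65  58
  63  65  70  68  66  72  72  67  69  67]
520 [201 198 200 201 203  84  55  64  61  69  64  68  69  74  71  70  62  57
  55  53  59  66  65  68  58  60  62  70]
560 [103 121 151 149 149 180  65  68  69  69  68  73  68  76  76  72  68  73
  66  72  63  71  74  67  76  73  65  65]
```

step_arm(increments="0 0 -.5 .142 .147 .935 .45; 0 0 0 .142 .147 .935 .45; 0 0 0 .142 .147 .935 .45; 0 0 0 .142 .147 .935 .45; 0 0 0 .142 .147 .935 .45; 0 0 0 .142 .147 .935 .45; 0 0 0 .142 .147 .935 .45; 0 0 0 .142 .147 .935 .45; 0 0 0 .142 .147 .935 .45; 0 0 0 .142 .147 .935 .45; 0 0 0 .142 .147 .935 .45; 0 0 0 .142 .147 .935 .45; 0 0 0 .142 .147 .935 .45; 0 0 0 .142 .147 .935 .45; 0 0 0 .142 .147 .935 .45; 0 0 0 .142 .147 .935 .45; 0 0 0 .142 .147 .935 .45; 0 0 0 0 0 0 .45; 0 0 0 0 0 0 .45")

```text
time_s: 10.5
position: [0.4135, -0.1431, 0.2413]
ee_rot: [[0.023, 1.0, -0.001], [1.0, -0.023, 0.001], [0.001, -0.001, -1.0]]
wrist_force: [-0.6, 0.1, -0.5]
grip_width: 0.0467
gripper_force: 0.0
```

```bash
python3 - <<'E'
from h import *
plan(toolR(np.array([0,0,-1.]),G[:,0]),np.array([.496,-.017,.2]))
E
```

```text
t 10.5 p [ 0.4135 -0.1431  0.2413] w 0.0467434485926923 F [-0.5961  0.1385 -0.4732]
turn/.1 [-0.0121 -0.0099  0.0149] shift/40mm [3.2024 1.9843 1.0334]
```

step_arm(increments=".8 .5 .26 0 0 0 .45; .8 .5 .26 0 0 0 .45; .8 .5 .26 0 0 0 .45; .8 .5 .26 0 0 0 .45; 0 0 0 0 0 0 .45; 0 0 0 0 0 0 .45; 0 0 0 0 0 0 .45")

```text
time_s: 11.2
position: [0.4965, -0.0179, 0.201]
ee_rot: [[0.025, 1.0, 0.0], [1.0, -0.025, -0.0], [-0.0, 0.0, -1.0]]
wrist_force: [-0.1, 0.2, -0.0]
grip_width: 0.0466
gripper_force: 0.0
```

```bash
python3 - <<'E'
from h import *
plan(toolR(np.array([0,0,-1.]),G[:,0]),np.array([.496,-.017,.103]))
c=optics.calibration('wrist');im=optics.capture('wrist');np.savez('pics/w3.npz',**c)
cv2.imwrite('pics/w3.png',im[:,:,::-1]);print(proj(c,[.496,-.017,.114]),proj(c,[.4973,.0383,.114]),proj(c,[.4951,-.072,.114]))
E
```

```text
t 11.2 p [ 0.4965 -0.0179  0.201 ] w 0.046564140356956406 F [-0.0809  0.1665 -0.025 ]
turn/.1 [ 0.0026  0.0024 -0.0049] shift/40mm [ 0.0221 -0.0141  2.451 ]
[317.572  248.7324] [317.4134 145.0826] [318.386  339.2209]
```

View pics/w3.png

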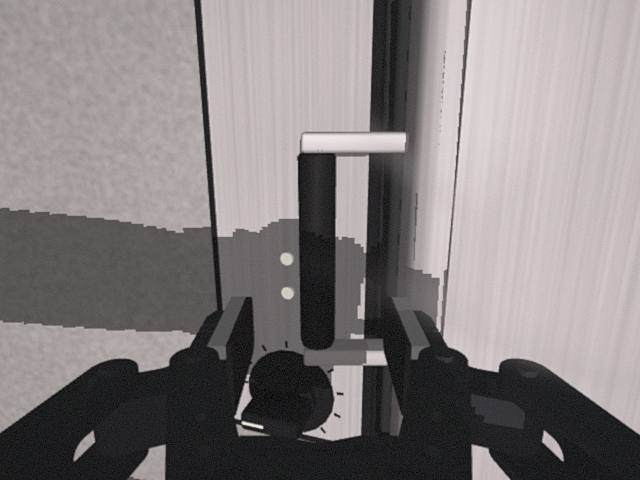

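The bar spans columns 301–336 and rows 153–349, centred between the fingers and about 4 mm towards −y of my estimate. The mark at (240–262, 423–428) points to the front. I'll check the knob angle numerically from w2.

```bash
python3 - <<'E'
from h import *
for f,box in(('w2',(190,240,310,332)),('w3',(412,440,232,275))):
    c=np.load(f'pics/{f}.npz');g=cv2.cvtColor(cv2.imread(f'pics/{f}.png'),cv2.COLOR_BGR2GRAY)
    r0,r1,c0,c1=box; m=(g[r0:r1,c0:c1]>150).astype('uint8')
    k,l,st,ce=cv2.connectedComponentsWithStats(m); i=1+np.argmax(st[1:,4]); v,u=np.nonzero(l==i)
    pts=np.c_[u+c0,v+r0].astype(np.float32); P0=np.array([.463,-.144,.089])+.007*n
    X=[]
    for a in pts:
        o,d=ray(c,*a); X.append(o+d*((P0-o)@n)/(d@n))
    X=(np.array(X)-P0)@G; w=np.linalg.svd(X-X.mean(0))[2][0]; w*=-np.sign(w[0])
    print(f,st[i],'mid',X.mean(0),'angle',np.arctan2(w[1],np.hypot(w[0],w[2])))
E
```

```text
w2 [ 9 13  4 24 94] mid [-0.0096 -0.0003 -0.0031] angle -0.027228787471466478
w3 [  5  13  26  10 101] mid [-0.0175 -0.0112 -0.0056] angle 0.0010489762991883057
```

step_arm(increments="-.1 0 .4 0 0 0 .45; 0 0 .5 0 0 0 .45; 0 0 .5 0 0 0 .45; 0 0 .5 0 0 0 .45; 0 0 .4 0 0 0 .45; 0 0 .15 0 0 0 .45; 0 0 0 0 0 0 .45; 0 0 0 0 0 0 .45")

```text
time_s: 12.05
position: [0.4963, -0.0226, 0.1049]
ee_rot: [[0.027, 1.0, 0.001], [1.0, -0.027, -0.001], [-0.001, 0.001, -1.0]]
wrist_force: [-7.4, -0.0, 12.2]
grip_width: 0.047
gripper_force: 7.1
```

The knob reads ~0 from both views. The rear finger touched something at 12 N, so I'll rise, narrow the opening to about 30 mm, and go down again.

step_arm(increments="0 0 -.3 0 0 0 .45; 0 0 -.3 0 0 0 .62; 0 0 0 0 0 0 .62; 0 0 0 0 0 0 .62; 0 0 0 0 0 0 .62")

```text
time_s: 12.55
position: [0.4969, -0.0214, 0.1269]
ee_rot: [[0.025, 1.0, 0.001], [1.0, -0.025, 0.0], [0.0, 0.001, -1.0]]
wrist_force: [-0.1, 0.0, -0.2]
grip_width: 0.0321
gripper_force: 0.0
```

step_arm(increments="0 0 .2 0 0 0 .62; 0 0 .2 0 0 0 .62; 0 0 .15 0 0 0 .62; 0 0 0 0 0 0 .62; 0 0 0 0 0 0 .62")

```text
time_s: 13.05
position: [0.4968, -0.0213, 0.1046]
ee_rot: [[0.025, 1.0, -0.0], [1.0, -0.025, 0.0], [0.0, -0.0, -1.0]]
wrist_force: [0.2, 0.1, -0.4]
grip_width: 0.0323
gripper_force: 0.0
```

step_arm(increments="0 0 0 0 0 0 .8; 0 0 0 0 0 0 1; 0 0 0 0 0 0 1; 0 0 0 0 0 0 1; 0 0 0 0 0 0 1; 0 0 0 0 0 0 1")

```text
time_s: 13.65
position: [0.4958, -0.0213, 0.105]
ee_rot: [[0.025, 1.0, -0.002], [1.0, -0.025, 0.0], [-0.0, -0.002, -1.0]]
wrist_force: [-5.5, -0.7, 5.2]
grip_width: 0.0182
gripper_force: 58.5
```

```bash
python3 - <<'E'
import numpy as np
f=np.radians(2.45);r=.28026
def rows(a,b,N,s):
    th=a+(b-a)*np.linspace(0,1,N+1) if not s else a+(b-a)*(1-np.cos(np.pi*np.linspace(0,1,N+1)))/2
    print('; '.join(f"0 {y:.3f} {-z:.3f} 0 0 0 1" for y,z in zip(np.diff(-r*np.cos(th+f))/.04,np.diff(r*np.sin(th+f))/.04)))
rows(0,.3,15,1);rows(.3,.6,15,1);rows(.6,.855,15,1)
E
```

```text
0 0.001 -0.023 0 0 0 1; 0 0.003 -0.068 0 0 0 1; 0 0.007 -0.110 0 0 0 1; 0 0.012 -0.147 0 0 0 1; 0 0.019 -0.177 0 0 0 1; 0 0.026 -0.199 0 0 0 1; 0 0.035 -0.212 0 0 0 1; 0 0.042 -0.216 0 0 0 1; 0 0.048 -0.210 0 0 0 1; 0 0.050 -0.194 0 0 0 1; 0 0.049 -0.171 0 0 0 1; 0 0.044 -0.140 0 0 0 1; 0 0.035 -0.104 0 0 0 1; 0 0.022 -0.064 0 0 0 1; 0 0.008 -0.022 0 0 0 1
0 0.008 -0.022 0 0 0 1; 0 0.023 -0.064 0 0 0 1; 0 0.039 -0.103 0 0 0 1; 0 0.055 -0.136 0 0 0 1; 0 0.070 -0.163 0 0 0 1; 0 0.084 -0.182 0 0 0 1; 0 0.096 -0.192 0 0 0 1; 0 0.104 -0.194 0 0 0 1; 0 0.107 -0.186 0 0 0 1; 0 0.105 -0.171 0 0 0 1; 0 0.097 -0.149 0 0 0 1; 0 0.083 -0.121 0 0 0 1; 0 0.064 -0.089 0 0 0 1; 0 0.040 -0.055 0 0 0 1; 0 0.014 -0.018 0 0 0 1
0 0.012 -0.016 0 0 0 1; 0 0.035 -0.046 0 0 0 1; 0 0.057 -0.074 0 0 0 1; 0 0.078 -0.097 0 0 0 1; 0 0.097 -0.116 0 0 0 1; 0 0.112 -0.128 0 0 0 1; 0 0.124 -0.134 0 0 0 1; 0 0.130 -0.134 0 0 0 1; 0 0.131 -0.128 0 0 0 1; 0 0.125 -0.116 0 0 0 1; 0 0.113 -0.100 0 0 0 1; 0 0.095 -0.081 0 0 0 1; 0 0.072 -0.059 0 0 0 1; 0 0.045 -0.036 0 0 0 1; 0 0.015 -0.012 0 0 0 1
```

step_arm(increments="0 0 -.02 0 0 0 1; 0 0 -.07 0 0 0 1; 0 .01 -.11 0 0 0 1; 0 .01 -.15 0 0 0 1; 0 .02 -.18 0 0 0 1; 0 .03 -.2 0 0 0 1; 0 .03 -.21 0 0 0 1; 0 .04 -.22 0 0 0 1; 0 .05 -.21 0 0 0 1; 0 .05 -.19 0 0 0 1; 0 .05 -.17 0 0 0 1; 0 .045 -.14 0 0 0 1; 0 .035 -.1 0 0 0 1; 0 .02 -.06 0 0 0 1; 0 .01 -.02 0 0 0 1")

```text
time_s: 15.15
position: [0.5109, -0.0217, 0.1876]
ee_rot: [[0.025, 1.0, -0.003], [1.0, -0.025, -0.0], [-0.0, -0.003, -1.0]]
wrist_force: [-10.6, -1.4, -0.3]
grip_width: 0.0181
gripper_force: 59.2
```

step_arm(increments="0 -.02 -.02 0 0 0 1; 0 .01 -.06 0 0 0 1; 0 .035 -.1 0 0 0 1; 0 .05 -.14 0 0 0 1; 0 .07 -.16 0 0 0 1; 0 .08 -.18 0 0 0 1; 0 .095 -.19 0 0 0 1; 0 .1 -.19 0 0 0 1; 0 .105 -.19 0 0 0 1; 0 .105 -.17 0 0 0 1; 0 .1 -.15 0 0 0 1; 0 .08 -.12 0 0 0 1; 0 .06 -.09 0 0 0 1; 0 .04 -.06 0 0 0 1; 0 .015 -.02 0 0 0 1")

```text
time_s: 16.65
position: [0.548, -0.0225, 0.262]
ee_rot: [[0.025, 1.0, -0.003], [1.0, -0.025, 0.0], [0.0, -0.003, -1.0]]
wrist_force: [-11.8, 0.8, 4.3]
grip_width: 0.018
gripper_force: 58.9
```

```bash
cat >> h.py <<'E'
def lid():
    s=ctrl.state();p=np.array(s['position']);f=np.radians(2.45);r=.28026
    print(s['time_s'],p,s['wrist_force'],'q5,6',s['q'][4:],'lid by z',np.arcsin((p[2]-.105)/r+np.sin(f))-f,'by x',np.arccos(np.cos(f)-(p[0]-.4958)/r)-f)
E
python3 -c "
from h import *
lid()"
```

```text
16.65 [ 0.548  -0.0225  0.262 ] [-11.84     0.7876   4.3075] q5,6 [-0.0159 81.3752] lid by z 0.6044332385677752 by x 0.5789087313583374
```

Forces are small and the lid is at about 0.6. Now on to about 0.855, with a pause there.

step_arm(increments="0 0 -.02 0 0 0 1; 0 .02 -.05 0 0 0 1; 0 .05 -.07 0 0 0 1; 0 .08 -.1 0 0 0 1; 0 .1 -.12 0 0 0 1; 0 .11 -.13 0 0 0 1; 0 .12 -.13 0 0 0 1; 0 .13 -.13 0 0 0 1; 0 .13 -.13 0 0 0 1; 0 .12 -.12 0 0 0 1; 0 .11 -.1 0 0 0 1; 0 .095 -.08 0 0 0 1; 0 .07 -.06 0 0 0 1; 0 .045 -.04 0 0 0 1; 0 .015 -.01 0 0 0 1; 0 0 0 0 0 0 1; 0 0 0 0 0 0 1; 0 0 0 0 0 0 1; 0 0 0 0 0 0 1")

```text
time_s: 18.55
position: [0.5976, -0.0236, 0.3169]
ee_rot: [[0.025, 1.0, 0.005], [1.0, -0.025, -0.0], [0.0, 0.005, -1.0]]
wrist_force: [-11.6, 1.2, 14.6]
grip_width: 0.0173
gripper_force: 61.3
```

```bash
python3 -c "
from h import *
lid()
cv2.imwrite('pics/s2.png',cv2.resize(optics.capture('scene')[100:400,180:500,::-1],None,fx=2,fy=2))"
```

```text
18.55 [ 0.5976 -0.0236  0.3169] [-11.5898   1.1588  14.6434] q5,6 [ 0.0412 82.0617] lid by z 0.8824661925293924 by x 0.8387644706760248
```

View pics/s2.png

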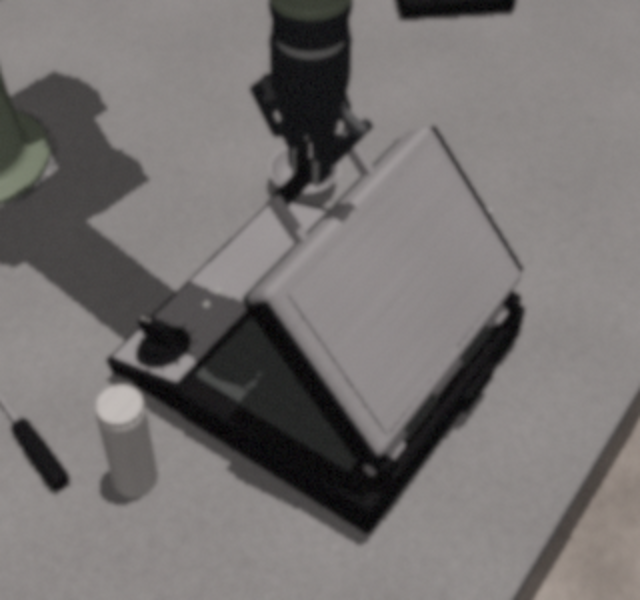

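The scene shows the lid held open at about 0.86 rad by the gripper, with the can, screwdriver and dish undisturbed. Now I'll ease it back to about 0.57 rad.

step_arm(increments="0 -.03 .01 0 0 0 1; 0 -.05 .03 0 0 0 1; 0 -.07 .05 0 0 0 1; 0 -.08 .065 0 0 0 1; 0 -.1 .085 0 0 0 1; 0 -.11 .1 0 0 0 1; 0 -.12 .11 0 0 0 1; 0 -.12 .115 0 0 0 1; 0 -.12 .12 0 0 0 1; 0 -.11 .12 0 0 0 1; 0 -.1 .11 0 0 0 1; 0 -.09 .105 0 0 0 1; 0 -.08 .1 0 0 0 1; 0 -.07 .09 0 0 0 1; 0 -.055 .075 0 0 0 1; 0 -.04 .055 0 0 0 1; 0 -.03 .04 0 0 0 1; 0 -.015 .02 0 0 0 1; 0 0 0 0 0 0 1; 0 0 0 0 0 0 1")

```text
time_s: 20.6
position: [0.5425, -0.0224, 0.2557]
ee_rot: [[0.025, 1.0, 0.001], [1.0, -0.025, 0.001], [0.001, 0.001, -1.0]]
wrist_force: [5.7, 2.0, -3.4]
grip_width: 0.0175
gripper_force: 60.2
```

```bash
python3 -c "
from h import *
lid();s=ctrl.state();print(s['grip_width'],s['gripper_force'])
c=optics.capture('scene');cv2.imwrite('pics/s3.png',cv2.resize(c[100:400,180:500,::-1],None,fx=2,fy=2));cv2.imwrite('pics/s3full.png',c[:,:,::-1])"
```

```text
20.6 [ 0.5425 -0.0224  0.2557] [ 5.658   1.9872 -3.4347] q5,6 [ 0.0472 81.2463] lid by z 0.5765832123754383 by x 0.5445752292481391
0.017545971758996155 60.24228572845459
```

View pics/s3.png

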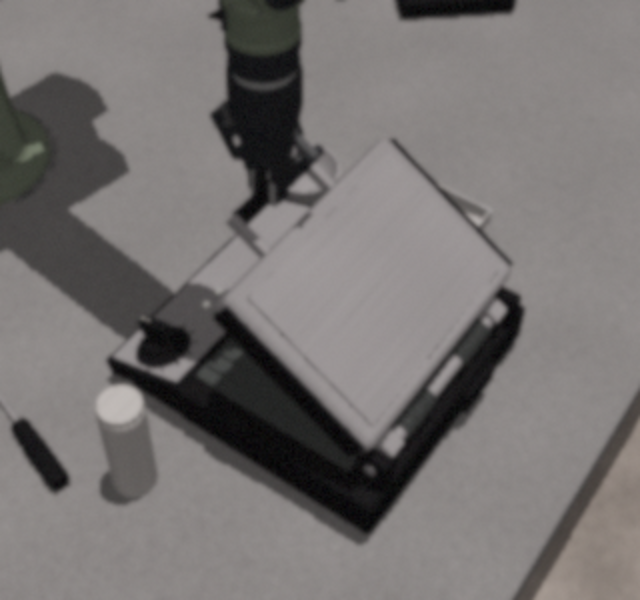

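The scene shows the lid held partway open at about 0.57 rad, with the bystanders in place. I'll let it settle and hand in.

step_arm(increments="0 0 0 0 0 0 1; 0 0 0 0 0 0 1; 0 0 0 0 0 0 1; 0 0 0 0 0 0 1; 0 0 0 0 0 0 1")

```text
time_s: 21.15
position: [0.5425, -0.0224, 0.2557]
ee_rot: [[0.025, 1.0, 0.001], [1.0, -0.025, 0.001], [0.001, 0.001, -1.0]]
wrist_force: [6.3, 2.5, -4.1]
grip_width: 0.018
gripper_force: 60.2
```

```bash
python3 -c "
from h import *
lid();print(ctrl.close_job())"
```

```text
21.15 [ 0.5425 -0.0224  0.2557] [ 6.3119  2.5293 -4.0849] q5,6 [ 0.0474 81.2468] lid by z 0.5765655637759097 by x 0.5446081029943476
the job is handed in; nothing more can be done
None
```

The job is handed in, with no verdict returned: the knob was turned to its off stop, the lid was lifted to about 0.86 rad with a short pause, and it is now held still by the handle at about 0.56 rad (roughly 11° below balance); the can and screwdriver, and what shows of the tray and dish, look undisturbed.

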